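# Index a filing fixture by four clicks

## Robot

A 6-joint arm with a two-finger parallel gripper is mounted at the origin on the work surface. World frame = base frame: x ahead of the robot, y to its left, z up, the work surface at z = 0. Lengths are in m, angles in rad, forces in N, time in s.
With the tool pointing down it reaches from about 0.375 to 0.975 m from the base axis. Payload 3.8 kg.
Tool frame: the origin (TCP) lies midway between the tips of the shut fingers; the grasp point (between the pads) lies 19 mm behind it (bot.grip_point_offset is the z of the grasp point in the tool frame, in m); z points along the fingers, y is the line along which they close (so a half turn about z gives the same grasp; the last joint's range is limited). The gripper opens to 85 mm and grips with 20 to 120 N. Pads are 22 mm wide; open, the fingers measure 114 mm over their backs; the gripper's body (76 mm by 85 mm) begins 54 mm behind the grasp point. The pads swing forward as they close: fully open they stand 13 mm farther back than shut.
Start: joints at [1.206, 0.264, 1.604, -0, 1.274, -0.037], TCP at [0.217, 0.639, 0.231] pointing down, gripper open.
Joint ranges: [-2.63, 2.63], [-0.94, 2.18], [0.31, 2.57], [-1.31, 4.45], [0, 2.66], [-2.55, 2.55]. Speed limits (rad/s): [2.57, 2.57, 3.14, 3.14, 3.14, 3.14].

## Interface

Orientations are given as a rotation vector (axis times angle).
In Python, from workcell import sensors, optics, order, bot gives the robot as it stands.
- The arm moves only by the tool play_rows, never from a script. Its argument "commands" is a list of rows, each a list of 6 numbers: the shift along the tool's x, y, z in cm, then the turn, a rotation vector about the tool's x, y, z in rad. In form: [[dx, dy, dz, wx, wy, wz], ...]. A call has 1 to 5 rows; each row shifts and turns the commanded pose from where the row before left it, along the tool's axes as they then stand; what a row does not reach is not made up. A row lasts 1/12 s, in which the tool goes at most 41.7 mm and 7.16 degrees, less where a joint would pass 70% of its speed; a pose out of reach is approached as far as the arm can. A call with a gripper value outside its range is refused whole. "grip" is the closure, from 0 (fully open) to 1 (shut), set as the call begins (left out, the last holds). The fingers move at their own pace and stop on an object; "force" is the grip in N (left out, the last holds). Time passes only in rows, so rows that do not move let the fingers close. It gives the time, the measured TCP pose, the force, the opening and the grip force at its end, in the units of the state.
- sensors.read_state(): the state, without advancing time (a new reading comes with each control period).
- optics.read_camera(name): name is "side" or "top" or "wrist"; returns the picture (420x560x3 uint8, red, green, blue); there is no depth.
- optics.camera_info(name): a dict with "mtx" (3x3 intrinsics, pixels), "k1" (the pictures are not rectified: a ray, as slopes to the right and down, at radius r is drawn at 1 + k1 r^2 times it, then the intrinsics apply), "R" (3x3) and "t" (3): a world point X has camera coordinates R X + t. Camera axes: x right, y down, z forward; pixel columns grow to the right and rows downward; lengths in m; the calibration is good to about 2 mm. A picture is of the moment at which its call begins: read the wrist's pose just before it. camera_info takes no time and is no camera call; for the wrist camera it gives the pose at the moment of the call.
- order.finish_job(): hands the job in; it is judged then, once.
The state is a dict: "time": time; "q": joint angles; "joint_vel": joint speeds; "joint_torque": joint torques, N m; "tool_pos": TCP position; "tcp_rot": TCP orientation; "wrist_force": force on the tool from outside, world axes, zero at the start; "torque": the same for the moment, N m; "width": opening from 0.0 (shut) to 1.0 (fully open); "grip_force": force on a finger pad.
Only numpy, scipy, OpenCV 4.12 (cv2) and the standard library are available. Lean on these libraries where they do the work, as an engineer would, in place of code of your own. Each camera call takes 0.05 s, during which the arm holds its last target. There are 200 camera calls.

## Task

Bring the next face of the three-sided part round to the filing guide: with a fingertip, gently push the red post of the indexing dial clockwise (seen from above) by exactly four clicks, never going past the fourth and never turning it backwards by a click, then take the hand away. Do not pinch the post, do not touch or lift the part that stands in the dial, and leave the jar, case and brush where they are.

Things in the scene. Friction and masses are not known exactly. Their poses are not given: they have to be found in the camera images.
- fixture: Blue indexing fixture fixed to the bench; origin under the centre of its 150 x 150 x 12 mm base plate, on the dial's upright axis. The dial is an aluminium disc 132 mm across, its underside 42 mm and its top face 54 mm above the bench, on a blue pedestal. The filing guide is an upright steel block on the fixture's +x side, 12 mm thick and 70 mm wide, its near face 88 mm from the axis, top 70 mm above the bench.
- dial (a joint): Angle of the dial, rad: 0 at the start, growing clockwise seen from above. It has a spring click stop every 30 degrees (0.5236 rad); the goal is at 2.094. Between stops the spring resists, hardest a quarter of the way to the next stop, with about 3 to 7 N at the post, differing from run to run; once past half way the dial snaps forward by itself into the next stop, without running on over a further one. End stops lie at -1.57 and 4.19 rad.
- dial_axis (a point): Centre of the dial's top face, on its axis (54 mm above the bench); turns with the dial.
- post (a point): Centre of the top end of the red upright post on the dial: a cylinder 14 mm in diameter, 36 mm tall above the dial's face (54 to 90 mm above the bench), its axis 54 mm from the dial's axis. Turns with the dial. At the start it stands at 240 degrees (anticlockwise from the fixture's +x); four clicks bring it to 120 degrees, passing the fixture's -x side.
- part_center (a point): Centre of a loose steel prism of three equal sides, 26 mm tall (54 to 80 mm above the bench), corners 28 mm from its axis; it stands in a shallow nest (bars 6 mm high, reaching out 24 mm at most) on the middle of the dial and turns with it. Its bright face is at the guide at the start, its blue face is the next.
- bluing_jar: Loose blue jar with black cap, 44 mm in diameter, 50 mm tall, beside the fixture; origin under its centre. Not to be disturbed.
- gauge_case: Loose dark red case, 110 x 62 x 34 mm (x, y, z), beside the fixture; origin under its centre. Not to be disturbed.
- brush: Loose brass-bristled brush with wooden back, 170 mm along its x, 26 mm wide, 26 mm tall, beside the fixture; origin under the middle of its back, on the bench. Not to be disturbed.
- part: The same three-sided part; origin under its centre, on the dial's face. Not to be touched.
Not all that is in view belongs to the job. What is meant by the fixture is not purple, turquoise or yellow, and is the smaller of those in its own colour.

How it is judged:
By the outcome, as a careful person would: the job done as asked, in the order asked, and still so for the second after the job is handed in, with the robot touching nothing.
It also fails if it takes over 42 s, if anything falls off the work surface, if the arm or the gripper's body presses on something with over 40 N, if the wrist force passes 120 N, or if a joint passes its speed limit or range.

## Working session

There is one attempt and no reset: what is moved stays moved. The work goes in short steps, Python scripts to look and compute and a tool call to move; the robot and the scene stay as the last step left them, time stands still between calls to the robot, and variables do not carry over. Pictures are saved under pics/ and viewed, at most 10 in all, crops included, and the job is handed in when it is done.

Besides the shell and the picture viewer there is one more tool, called after "Request:" as a command line: name --pt "numbers of a row" for each row, then --argument value for the rest. play_rows: Moves the arm, as the interface text tells. Its arguments: {"type":"object","properties":{"commands":{"type":"array","items":{"type":"array","items":{"type":"number"}}},"grip":{"type":"number"},"force":{"type":"number"}},"required":["commands"]}

```bash
mkdir -p pics; python3 - <<'E'
from workcell import sensors, optics, order, bot
import cv2,numpy as np
a=[optics.read_camera(n) for n in("top","side")]
for n,i in zip(("top","side"),a):
    cv2.imwrite(f"pics/{n}0.png",i[:,:,::-1]); c=optics.camera_info(n); print(n,c)
s=sensors.read_state();print({k:np.round(v,3) for k,v in s.items()}, bot.grip_point_offset)
E
```

```text
top {'mtx': array([[400.27970572,   0.        , 285.44428089],
       [  0.        , 400.27970572, 213.97777931],
       [  0.        ,   0.        ,   1.        ]]), 'k1': -0.07980758869994921, 'R': array([[ 0.00241971, -0.99983275,  0.01812799],
       [-0.98059249, -0.00592624, -0.19596745],
       [ 0.19604211, -0.01730199, -0.98044283]]), 't': array([0.08726476, 0.51223742, 0.82419911])}
side {'mtx': array([[431.9713867 ,   0.        , 276.46046873],
       [  0.        , 431.9713867 , 211.00127452],
       [  0.        ,   0.        ,   1.        ]]), 'k1': -0.006263151889029749, 'R': array([[ 0.80483444, -0.59335047, -0.0132942 ],
       [-0.43175281, -0.56997643, -0.69908253],
       [ 0.40722357,  0.5683855 , -0.7149174 ]]), 't': array([-0.37031478,  0.34591299,  0.79111473])}
{'time': np.float64(0.1), 'q': array([ 1.206,  0.265,  1.605, -0.   ,  1.274, -0.037]), 'joint_vel': array([-0.   , -0.   , -0.004, -0.001, -0.   , -0.   ]), 'joint_torque': array([ 1.0000e-03, -5.1671e+01, -3.6859e+01, -0.0000e+00,  6.0000e-03,
        0.0000e+00]), 'tool_pos': array([0.217, 0.638, 0.23 ]), 'tcp_rot': array([-5.130e-01, -3.099e+00,  3.000e-03]), 'wrist_force': array([-0.329,  0.   , -0.524]), 'torque': array([-0.029, -0.044,  0.041]), 'grip_force': np.float64(0.0), 'width': np.float64(1.0)} -0.0187
```

View pics/top0.png

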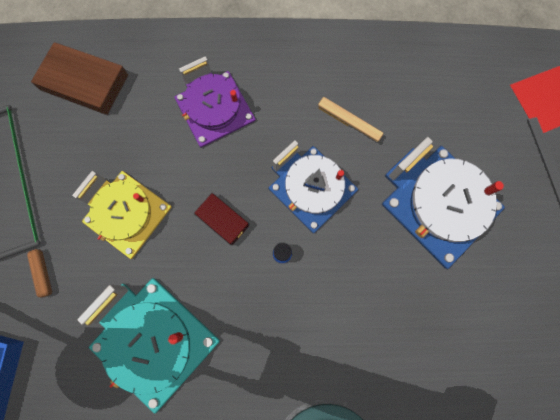

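View pics/side0.png

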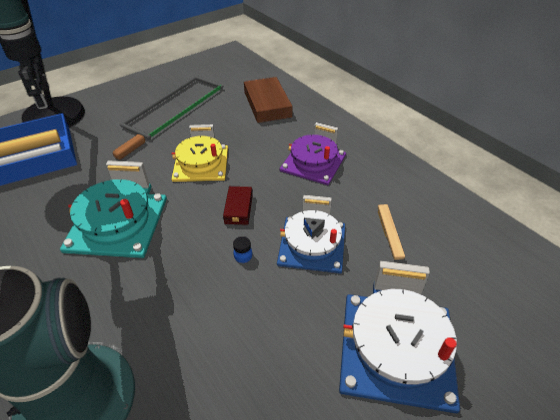

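Target is the small blue fixture: top view dial at (314,184), red post at (340,175), guide at (287,153). Side view: dial (313,233), post (333,236). The jar is at (282,253), the case at (221,218) and the brush at (350,118) in the top view.

```bash
cat > h.py <<'E'
import cv2,numpy as np
from workcell import sensors, optics, order, bot
def cast(c,px,z):
    u=cv2.undistortPoints(np.float64(px).reshape(-1,1,2),c["mtx"],np.array([c["k1"],0,0,0.]))[:,0]
    d=np.c_[u,np.ones(len(u))]@c["R"]; o=-c["R"].T@c["t"]
    return (o+d*((z-o[2])/d[:,2])[:,None])
def blob(m,near):
    cs=[c for c in cv2.findContours(m.astype(np.uint8),0,cv2.CHAIN_APPROX_NONE)[0] if len(c)>8]
    return min(cs,key=lambda c:np.hypot(*(c[:,0].mean(0)-near)))[:,0]
def circ(P):
    for k in range(6):
        s=np.linalg.lstsq(np.c_[2*P[:,:2],np.ones(len(P))],(P[:,:2]**2).sum(1),rcond=None)[0]
        r=np.sqrt(s[2]+s[0]**2+s[1]**2); e=abs(np.hypot(*(P[:,:2]-s[:2]).T)-r)
        if e.max()<.0015: break
        P=P[e<max(.0015,2*e.mean())]
    return s[:2],r,e.max(),len(P)
def masks(i):
    h=cv2.cvtColor(i,cv2.COLOR_RGB2HSV).astype(int); H,S,V=h[...,0],h[...,1],h[...,2]
    return (S<45)&(V>165), ((H<6)|(H>174))&(S>150)&(V>90)
def measure(n,pd,pp,img=None,c=None):
    i=optics.read_camera(n) if img is None else img; c=c or optics.camera_info(n)
    w,r=masks(i)
    C,R,e,k=circ(cast(c,blob(w,pd),.054))
    b=blob(r,pp)
    return C,R,e,k,b,c
E
python3 - <<'E'
from h import *
for n,pd,pp in(("top",(314,184),(340,175)),("side",(313,233),(333,236))):
    i=cv2.imread(f"pics/{n}0.png")[:,:,::-1].copy()
    C,R,e,k,b,c=measure(n,pd,pp,i,optics.camera_info(n))
    print(n,C,R,e,k,b.min(0),b.max(0))
    # post axis: middle of silhouette = projection of axis mid height 0.072
    m=np.zeros(i.shape[:2],np.uint8); cv2.fillPoly(m,[b],1); q=np.argwhere(m)[:,::-1].mean(0)
    P=cast(c,q,.072)[0][:2]; d=P-C; print("post",P,np.hypot(*d),np.degrees(np.arctan2(d[1],d[0])))
c=optics.camera_info("top")
print("guide",cast(c,(287,153),.07),"jar",cast(c,(282,250),.05),"case",cast(c,(221,218),.034))
i=cv2.imread("pics/top0.png"); j=cv2.resize(i[110:270,230:400],None,fx=3.5,fy=3.5,interpolation=2); cv2.imwrite("pics/c1.png",j)
E
```

```text
top [0.58143491 0.02472094] 0.06479735232853545 0.0014352844909266138 148 [337 170] [343 178]
post [ 0.59748232 -0.02895379] 0.05602228124270048 -73.35463857970356
side [0.58191315 0.022042  ] 0.06494278099458299 0.0015090334481981937 119 [330 229] [336 242]
post [ 0.59594469 -0.02945115] 0.05337066976475875 -74.75736579222547
guide [[0.64490506 0.0866802  0.07      ]] jar [[0.43297044 0.09662595 0.05      ]] case [[0.50508139 0.2320629  0.034     ]]
```

View pics/c1.png

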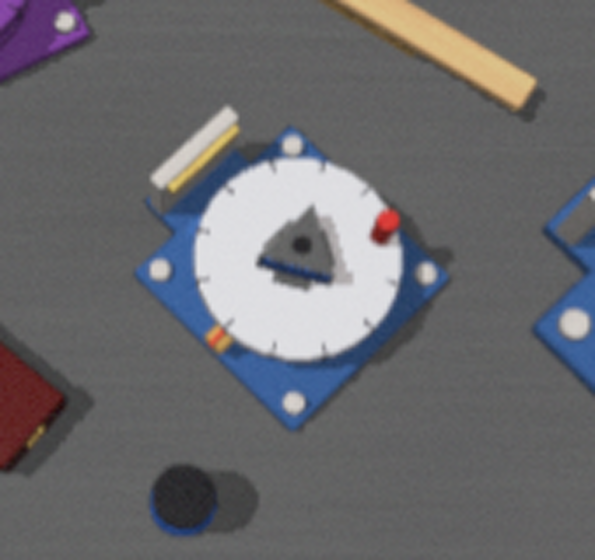

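Axis ≈ (0.5817, 0.0235). The post is at −74° with radius 54–56 mm, and the dial radius measures 65 mm, which fits. Fixture +x is therefore about 46°, which agrees with the guide direction. I'll shut the fingers and move above a point behind the post (φ ≈ −36°).

Request:
play_rows --pt "0 0 0 0 0 0.1" --pt "0 0 0 0 0 0.1" --pt "0 0 0 0 0 0.1" --grip 1 --force 40

```text
time: 0.35
tool_pos: [0.2171, 0.6386, 0.2304]
tcp_rot: [-0.977, -2.986, 0.002]
wrist_force: [-0.2, 0.3, -0.6]
width: 0.605
grip_force: 0.0
```

Request:
play_rows --pt "-3.55 -1.42 0 0 0 0" --pt "-3.55 -1.42 0 0 0 0" --pt "-3.55 -1.42 0 0 0 0" --pt "-3.55 -1.42 0 0 0 0" --pt "-3.55 -1.42 0 0 0 0"

```text
time: 0.77
tool_pos: [0.3195, 0.4755, 0.2306]
tcp_rot: [-0.969, -2.988, 0.002]
wrist_force: [0.4, 0.3, 0.4]
width: -0.003
grip_force: 0.0
```

Request:
play_rows --pt "-3.55 -1.42 0 0 0 0" --pt "-3.55 -1.42 0 0 0 0" --pt "-3.55 -1.42 0 0 0 0" --pt "-3.55 -1.42 0 0 0 0" --pt "-3.55 -1.42 0 0 0 0"

```text
time: 1.18
tool_pos: [0.4215, 0.3137, 0.2309]
tcp_rot: [-0.97, -2.988, 0.001]
wrist_force: [0.7, 0.7, 1.1]
width: -0.0
grip_force: 0.0
```

Request:
play_rows --pt "-3.55 -1.42 0 0 0 0" --pt "-3.55 -1.42 0 0 0 0" --pt "-3.55 -1.42 0 0 0 0" --pt "-3.55 -1.42 0 0 0 0" --pt "-3.55 -1.42 0 0 0 0"

```text
time: 1.6
tool_pos: [0.5235, 0.152, 0.231]
tcp_rot: [-0.97, -2.988, 0.0]
wrist_force: [0.7, -0.3, -0.6]
width: 0.002
grip_force: 0.0
```

Request:
play_rows --pt "-3.55 -1.42 0 0 0 0" --pt "-3.55 -1.42 0 0 0 0" --pt "-3.55 -1.42 0 0 0 0" --pt "-3.55 -1.42 0 0 0 0" --pt "-3.55 -1.42 0 0 0 0"

```text
time: 2.02
tool_pos: [0.6255, -0.0096, 0.2307]
tcp_rot: [-0.97, -2.987, 0.0]
wrist_force: [1.1, 1.5, -0.5]
width: 0.0
grip_force: 0.0
```

Request:
play_rows --pt "0 0 0 0 0 0" --pt "0 0 0 0 0 0"

```text
time: 2.18
tool_pos: [0.6254, -0.0097, 0.2303]
tcp_rot: [-0.975, -2.985, 0.0]
wrist_force: [-0.6, 0.4, 0.3]
width: -0.003
grip_force: 0.0
```

```bash
cat > st.py <<'E'
from h import *
from scipy.spatial.transform import Rotation as Ro
s=sensors.read_state(); M=Ro.from_rotvec(s["tcp_rot"]).as_matrix(); p=s["tool_pos"]
A=np.array([.5817,.0235]); d=p[:2]-A
print("t %.2f"%s["time"],"pos",p.round(4),"yawy %.1f"%np.degrees(np.arctan2(M[1,1],M[0,1])),"z",M[:,2].round(3),"r %.4f phi %.1f"%(np.hypot(*d),np.degrees(np.arctan2(d[1],d[0]))),"F",s["wrist_force"].round(1),"w %.3f"%s["width"],s["q"].round(2))
E
cat > look.py <<'E'
import sys
from st import *
i=optics.read_camera("wrist"); c=optics.camera_info("wrist")
cv2.imwrite(f"pics/{sys.argv[1]}.png",i[:,:,::-1])
for P in ([.5817,.0235,.054],[.5966,-.0284,.09]):
    x=c["R"]@np.array(P)+c["t"]; print("expect px",cv2.projectPoints(np.array([P]),cv2.Rodrigues(c["R"])[0],c["t"],c["mtx"],np.array([c["k1"],0,0,0.]))[0].ravel().round())
E
python3 look.py w1
```

```text
t 2.18 pos [ 0.6254 -0.0097  0.2303] yawy 53.8 z [-0.002  0.    -1.   ] r 0.0549 phi -37.2 F [-0.6  0.4  0.3] w -0.003 [-0.06  0.17  1.72  0.    1.25 -0.99]
expect px [284. 131.]
expect px [246. 183.]
```

View pics/w1.png

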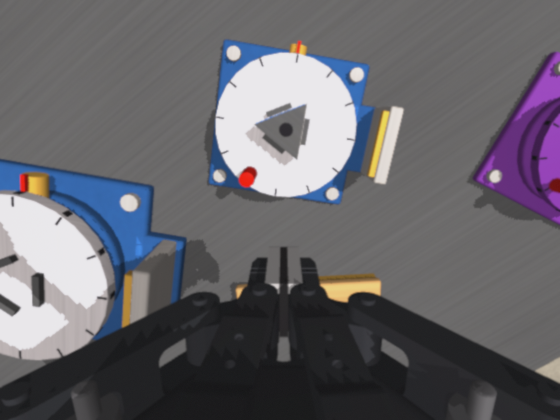

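Wrist view: dial centre near (286,128) and post top at (247,177), both within a few pixels of what I predicted. The brush is at (310,285), beyond the fingers. One quick refinement before I descend.

```bash
python3 - <<'E'
from h import *
c=optics.camera_info("wrist"); i=cv2.imread("pics/w1.png")[:,:,::-1].copy()
C,R,e,k,b,c=measure("wrist",(286,125),(247,177),i,c); print(C,R,e,k)
m=np.zeros(i.shape[:2],np.uint8); cv2.fillPoly(m,[b],1); q=np.argwhere(m)[:,::-1].mean(0)
d=cast(c,q,.072)[0][:2]-C; print(q,d+C,np.hypot(*d),np.degrees(np.arctan2(d[1],d[0])))
print("brush ends",cast(c,[(238,290),(380,280)],.026))
E
```

```text
[0.58052548 0.02583825] 0.06518550512655488 0.0014454814928690357 402
[247.12931034 177.02586207] [ 0.59461576 -0.02772059] 0.05538127708239475 -75.26059413477473
brush ends [[ 0.69751964 -0.12691152  0.026     ]
 [ 0.7840757   0.01344443  0.026     ]]
```

Request:
play_rows --pt "0.15 0 3.3 0 0 0" --pt "0 0 3.3 0 0 0" --pt "0 0 3.3 0 0 0" --pt "0 0 3.3 0 0 0" --pt "0 0 1.6 0 0 0"

```text
time: 2.65
tool_pos: [0.6196, -0.0049, 0.0785]
tcp_rot: [-0.965, -2.982, 0.002]
wrist_force: [-0.0, -1.1, 0.4]
width: -0.005
grip_force: 0.0
```

Request:
play_rows --pt "0 0 1.6 0 0 0" --pt "0 0 0 0 0 0" --pt "0 0 0 0 0 0"

```text
time: 2.9
tool_pos: [0.6222, -0.0054, 0.0663]
tcp_rot: [-0.967, -2.986, 0.001]
wrist_force: [-0.2, 0.4, -0.7]
width: -0.002
grip_force: 0.0
```

```bash
sed -i 's/.5817,.0235\]); d/.5812,.0245]); d/' st.py; python3 st.py; python3 - <<'E'
from h import *
a=optics.read_camera("side")[160:300,240:400,::-1]; b=optics.read_camera("top")[120:260,230:390,::-1]
cv2.imwrite("pics/d1.png",cv2.resize(np.hstack([a,b]),None,fx=2.5,fy=2.5,interpolation=2))
E
```

```text
t 2.90 pos [ 0.6222 -0.0054  0.0663] yawy 54.1 z [-0.003  0.    -1.   ] r 0.0507 phi -36.1 F [-0.2  0.4 -0.7] w -0.002 [-0.05  0.32  1.86  0.    0.97 -0.99]
```

View pics/d1.png

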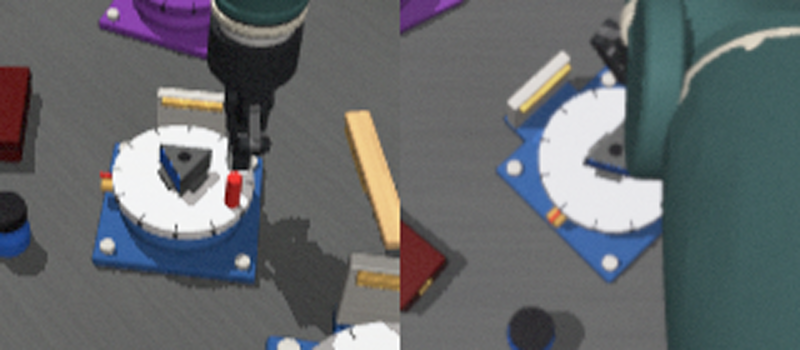

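Left (side view): the shut fingertip is behind the red post (post at (232,188)), clear of both the part and the guide. In the top view the arm hides the post. I'll correct the radius outward, then arc clockwise slowly.

Request:
play_rows --pt "-0.4 0 0 0 0 0" --pt "0.007 -0.27 0 0 0 0.05" --pt "0.007 -0.27 0 0 0 0.05" --pt "0.007 -0.27 0 0 0 0.05" --pt "0.007 -0.27 0 0 0 0.05"

```text
time: 3.42
tool_pos: [0.6214, -0.0176, 0.0692]
tcp_rot: [1.266, 2.872, 0.002]
wrist_force: [-0.2, 0.5, 0.6]
width: -0.001
grip_force: 0.0
```

```bash
cat > post.py <<'E'
from st import *
A=np.array([.5812,.0245])
def proj(c,P): return cv2.projectPoints(np.array([P]),cv2.Rodrigues(c["R"])[0],c["t"],c["mtx"],np.array([c["k1"],0,0,0.]))[0].ravel()
def post(n="side"):
    c=optics.camera_info(n); i=optics.read_camera(n); _,r=masks(i)
    u=proj(c,[*A,.06]); yy,xx=np.mgrid[:r.shape[0],:r.shape[1]]
    r&=np.hypot(xx-u[0],yy-u[1])<48
    N,L,S,Ce=cv2.connectedComponentsWithStats(r.astype(np.uint8)); 
    for k in range(1,N):
        if S[k,4]<12: continue
        d=cast(c,Ce[k],.072)[0][:2]-A; print(n,"post area",S[k,4],Ce[k].round(1),"r %.4f angle %.1f"%(np.hypot(*d),np.degrees(np.arctan2(d[1],d[0]))))
post()
E
python3 post.py
```

```text
t 3.42 pos [ 0.6214 -0.0176  0.0692] yawy 42.4 z [ 0.003 -0.    -1.   ] r 0.0582 phi -46.3 F [-0.2  0.5  0.6] w -0.001 [-0.07  0.31  1.87 -0.    0.96 -0.81]
side post area 71 [332.9 235.4] r 0.0557 angle -73.9
```

Request:
play_rows --pt "0.3 0 0.2 0 0 0" --pt "0.007 -0.27 0 0 0 0.05" --pt "0.007 -0.27 0 0 0 0.05" --pt "0.007 -0.27 0 0 0 0.05" --pt "0 0 0 0 0 0"

```text
time: 3.88
tool_pos: [0.6123, -0.0199, 0.0661]
tcp_rot: [1.475, 2.772, 0.002]
wrist_force: [0.9, 1.5, 0.2]
width: 0.002
grip_force: 0.9
```

```bash
python3 post.py
```

```text
t 3.88 pos [ 0.6123 -0.0199  0.0661] yawy 34.0 z [ 0.002  0.    -1.   ] r 0.0542 phi -55.0 F [0.9 1.5 0.2] w 0.002 [-0.07  0.3   1.89  0.    0.95 -0.67]
side post area 73 [332.4 235.6] r 0.0552 angle -75.1
```

Contact has begun at φ = −55, an offset of about 20°. Next I'll push through the first click.

Request:
play_rows --pt "0.007 -0.27 0 0 0 0.05" --pt "0.007 -0.27 0 0 0 0.05" --pt "0.007 -0.27 0 0 0 0.05" --pt "0 0 0 0 0 0"

```text
time: 4.27
tool_pos: [0.6059, -0.0239, 0.0661]
tcp_rot: [1.677, 2.654, 0.003]
wrist_force: [3.5, 1.5, -0.7]
width: 0.0
grip_force: 1.8
```

```bash
python3 post.py
```

```text
t 4.27 pos [ 0.6059 -0.0239  0.0661] yawy 25.4 z [ 0.003  0.    -1.   ] r 0.0544 phi -62.9 F [ 3.5  1.5 -0.7] w 0.000 [-0.08  0.29  1.9   0.    0.95 -0.52]
side post area 72 [330.2 237.7] r 0.0553 angle -83.6
```

Request:
play_rows --pt "0.007 -0.27 0 0 0 0.05" --pt "0.007 -0.27 0 0 0 0.05" --pt "0.007 -0.27 0 0 0 0.05" --pt "0 0 0 0 0 0"

```text
time: 4.65
tool_pos: [0.5961, -0.0272, 0.0652]
tcp_rot: [-1.871, -2.522, 0.002]
wrist_force: [-0.1, -0.5, -0.8]
width: 0.001
grip_force: 0.0
```

```bash
python3 post.py
```

```text
t 4.65 pos [ 0.5961 -0.0272  0.0652] yawy 16.9 z [-0.002 -0.    -1.   ] r 0.0538 phi -73.9 F [-0.1 -0.5 -0.8] w 0.001 [-0.09  0.27  1.92 -0.    0.95 -0.38]
side post area 72 [322.4 241.3] r 0.0548 angle -105.4
```

First click done: the post went from −75 to −105.

Request:
play_rows --pt "0.007 -0.27 0 0 0 0.05" --pt "0.007 -0.27 0 0 0 0.05" --pt "0.007 -0.27 0 0 0 0.05" --pt "0.007 -0.27 0 0 0 0.05" --pt "0 0 0 0 0 0"

```text
time: 5.12
tool_pos: [0.5864, -0.0292, 0.0654]
tcp_rot: [2.114, 2.323, 0.0]
wrist_force: [1.7, -0.4, -0.5]
width: -0.005
grip_force: 0.8
```

Request:
play_rows --pt "0.007 -0.27 0 0 0 0.05" --pt "0.007 -0.27 0 0 0 0.05" --pt "0.007 -0.27 0 0 0 0.05" --pt "0.007 -0.27 0 0 0 0.05" --pt "0 0 0 0 0 0"

```text
time: 5.53
tool_pos: [0.5761, -0.029, 0.0655]
tcp_rot: [2.335, 2.101, 0.001]
wrist_force: [1.7, 0.1, -0.3]
width: -0.003
grip_force: 0.9
```

```bash
python3 post.py
```

```text
t 5.53 pos [ 0.5761 -0.029   0.0655] yawy -6.0 z [ 0.001 -0.    -1.   ] r 0.0538 phi -95.5 F [ 1.7  0.1 -0.3] w -0.003 [-0.09  0.24  1.97  0.    0.94  0.01]
side post area 70 [318.  242.2] r 0.0544 angle -116.2
```

Request:
play_rows --pt "0.007 -0.27 0 0 0 0.05" --pt "0.007 -0.27 0 0 0 0.05" --pt "0 0 0 0 0 0" --pt "0 0 0 0 0 0"

```text
time: 5.92
tool_pos: [0.5699, -0.0281, 0.0652]
tcp_rot: [-2.435, -1.984, 0.001]
wrist_force: [0.1, 0.9, -0.3]
width: -0.0
grip_force: 0.0
```

```bash
python3 post.py
```

```text
t 5.92 pos [ 0.5699 -0.0281  0.0652] yawy -11.7 z [-0.001  0.    -1.   ] r 0.0538 phi -102.1 F [ 0.1  0.9 -0.3] w -0.000 [-0.09  0.23  1.98 -0.    0.94  0.11]
side post area 75 [310.5 241.9] r 0.0529 angle -133.7
```

Second click done (−134). Third:

Request:
play_rows --pt "0.007 -0.27 0 0 0 0.05" --pt "0.007 -0.27 0 0 0 0.05" --pt "0.007 -0.27 0 0 0 0.05" --pt "0.007 -0.27 0 0 0 0.05" --pt "0 0 0 0 0 0"

```text
time: 6.38
tool_pos: [0.5599, -0.0248, 0.0653]
tcp_rot: [2.624, 1.728, -0.0]
wrist_force: [0.2, -0.3, -0.7]
width: -0.001
grip_force: 0.3
```

Request:
play_rows --pt "0.007 -0.27 0 0 0 0.05" --pt "0.007 -0.27 0 0 0 0.05" --pt "0.007 -0.27 0 0 0 0.05" --pt "0.007 -0.27 0 0 0 0.05" --pt "0 0 0 0 0 0"

```text
time: 6.8
tool_pos: [0.5513, -0.02, 0.0655]
tcp_rot: [2.782, 1.458, 0.002]
wrist_force: [1.5, -1.3, -0.9]
width: 0.002
grip_force: 1.3
```

```bash
python3 post.py
```

```text
t 6.80 pos [ 0.5513 -0.02    0.0655] yawy -34.7 z [ 0.001 -0.001 -1.   ] r 0.0536 phi -123.9 F [ 1.5 -1.3 -0.9] w 0.002 [-0.08  0.19  2.02 -0.    0.93  0.52]
side post area 69 [306.2 241. ] r 0.0523 angle -144.4
```

Request:
play_rows --pt "0.007 -0.27 0 0 0 0.05" --pt "0.007 -0.27 0 0 0 0.05" --pt "0 0 0 0 0 0" --pt "0 0 0 0 0 0"

```text
time: 7.18
tool_pos: [0.546, -0.0162, 0.0652]
tcp_rot: [-2.85, -1.319, 0.001]
wrist_force: [0.5, -0.5, 1.2]
width: 0.001
grip_force: 0.0
```

```bash
python3 post.py
```

```text
t 7.18 pos [ 0.546  -0.0162  0.0652] yawy -40.3 z [-0.001  0.    -1.   ] r 0.0538 phi -130.9 F [ 0.5 -0.5  1.2] w 0.001 [-0.08  0.19  2.03  0.    0.93  0.63]
side post area 62 [298.2 238.8] r 0.0547 angle -164.4
```

Third click done (−164). Fourth:

Request:
play_rows --pt "0.007 -0.27 0 0 0 0.05" --pt "0.007 -0.27 0 0 0 0.05" --pt "0.007 -0.27 0 0 0 0.05" --pt "0.007 -0.27 0 0 0 0.05" --pt "0 0 0 0 0 0"

```text
time: 7.65
tool_pos: [0.5385, -0.0083, 0.0652]
tcp_rot: [-2.969, -1.025, 0.001]
wrist_force: [0.1, -0.2, -0.8]
width: -0.005
grip_force: 0.0
```

Request:
play_rows --pt "0.007 -0.27 0 0 0 0.05" --pt "0.007 -0.27 0 0 0 0.05" --pt "0.007 -0.27 0 0 0 0.05" --pt "0.007 -0.27 0 0 0 0.05" --pt "0 0 0 0 0 0"

```text
time: 8.07
tool_pos: [0.5334, -0.0, 0.0653]
tcp_rot: [3.056, 0.725, 0.0]
wrist_force: [0.4, -3.0, -0.8]
width: 0.001
grip_force: 1.5
```

```bash
python3 post.py
```

```text
t 8.07 pos [ 0.5334 -0.      0.0653] yawy -63.3 z [ 0.001 -0.001 -1.   ] r 0.0537 phi -152.9 F [ 0.4 -3.  -0.8] w 0.001 [-0.05  0.16  2.06 -0.    0.92  1.06]
side post area 44 [294.9 237.1] r 0.0557 angle -173.4
```

Request:
play_rows --pt "0.007 -0.27 0 0 0 0.05" --pt "0.004 -0.135 0 0 0 0.025" --pt "0 0 0 0 0 0" --pt "0 0 0 0 0 0"

```text
time: 8.45
tool_pos: [0.5314, 0.0045, 0.0653]
tcp_rot: [-3.081, -0.611, 0.0]
wrist_force: [0.5, -0.3, 0.2]
width: -0.004
grip_force: 0.0
```

```bash
python3 post.py
```

```text
t 8.45 pos [0.5314 0.0045 0.0653] yawy -67.6 z [-0.     0.001 -1.   ] r 0.0537 phi -158.1 F [ 0.5 -0.3  0.2] w -0.004 [-0.04  0.16  2.06  0.    0.92  1.14]
side post area 50 [291.8 233.2] r 0.0543 angle 172.5
```

The force has gone and the post has jumped ahead; the finger partly hides it from the side camera. I'll back off a little, rise, and look.

Request:
play_rows --pt "0 0.5 0 0 0 0" --pt "0 0.3 -0.7 0 0 0" --pt "0 0 -2 0 0 0" --pt "0 0 -2 0 0 0" --pt "0 0 -2 0 0 0"

```text
time: 8.92
tool_pos: [0.5344, -0.0035, 0.1332]
tcp_rot: [-3.082, -0.607, 0.001]
wrist_force: [0.1, -0.1, 0.5]
width: 0.003
grip_force: 0.0
```

Request:
play_rows --pt "0 0 -2 0 0 0" --pt "0 1 -2 0 0 0" --pt "0 2 -2 0 0 0" --pt "-1 2 -2 0 0 0" --pt "-2 2 0 0 0 0"

```text
time: 9.33
tool_pos: [0.5377, -0.0804, 0.2184]
tcp_rot: [3.078, 0.61, 0.015]
wrist_force: [1.4, -0.9, 0.5]
width: -0.001
grip_force: 0.0
```

Request:
play_rows --pt "-2 2 0 0 0 0" --pt "-2 2 0 0 0 0" --pt "0 3 0 0 0 0" --pt "0 3 0 0 0 0" --pt "0 0 0 0 0 0"

```text
time: 9.75
tool_pos: [0.5357, -0.192, 0.2134]
tcp_rot: [3.08, 0.602, 0.003]
wrist_force: [-0.1, 0.1, 0.4]
width: -0.003
grip_force: 0.0
```

```bash
python3 - <<'E'
from post import *
post("top")
a=optics.read_camera("side")[150:300,200:400,::-1]; b=optics.read_camera("top")[110:260,200:400,::-1]
cv2.imwrite("pics/e1.png",cv2.resize(np.hstack([a,b]),None,fx=2,fy=2,interpolation=2))
E
```

```text
t 9.75 pos [ 0.5357 -0.192   0.2134] yawy -67.9 z [ 0.003 -0.003 -1.   ] r 0.2212 phi -101.9 F [-0.1  0.1  0.4] w -0.003 [-0.39  0.07  1.86 -0.    1.21  0.8 ]
side post area 63 [291.1 231. ] r 0.0527 angle 165.7
top post area 33 [309.2 203.5] r 0.0525 angle 164.1
```

View pics/e1.png

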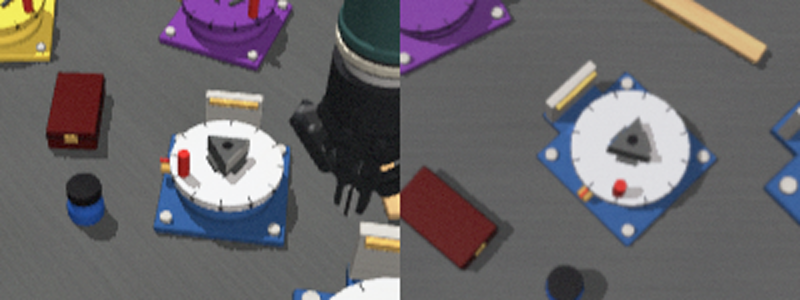

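The post is at 165° (expected 165.3°), which is exactly four clicks. The part sits in its nest, the jar, case and brush haven't moved, and the hand is clear.

```bash
python3 -c "
from workcell import order; print(order.finish_job())"
```

```text
the job is handed in; nothing more can be done
None
```

I turned the dial exactly four clicks clockwise (post from −75° to 165° in world angle), took the hand clear, and handed the job in at about 10 s; no verdict came back.

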